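# Put the rosin jar and the solder paste tin away in the divided crate

## Task

Tidy the soldering supplies away: stand the little rosin jar and the solder paste tin upright in the low divided plywood crate, each in an empty cell of its own (any empty cell will do). Set them down on the cell floor, do not drop them, and leave the grease pot standing in the cell it already has.

Things in the scene. Friction and masses are not known exactly. Their poses are not given: they have to be found in the camera images.
- crate: Low open plywood crate, fixed, any yaw, 155 x 155 x 28 mm; a 26 mm high cross makes 2 x 2 cells. Walls, cross and floor 5 mm thick; cells 70 x 70 mm inside, floor 5 mm above the bench. Origin: centre of the underside, on the bench; x, y parallel to the walls, z up. Cell centres at x = +/-37.5, y = +/-37.5 mm. The +x, +y cell holds the grease pot; the other three are empty.
- rosin_jar: Little dark brown jar with a ribbed, pale brass-coloured cap, round, 34 mm across (the cap, the widest part, takes up the top 13 mm) and 53 mm tall, about 70 g, standing loose on the bench. Origin: centre of its underside; z up along its axis.
- paste_tin: Round straight-sided tin of solder paste with a flat pale lid on a red body, 42 mm across and 50 mm tall (lid: the top 8 mm), about 80 g, standing loose on the bench. Origin: centre of its underside; z up along its axis. (Not to be confused with the flanged solder reel and the slim black capacitor, both 40 mm tall, on the bench near it.)
- grease_pot: Round pot with a wide white screw cap, 49 mm across (cap) and 45 mm tall, standing loose in the +x, +y cell of the crate, a little toward the crate's outer corner. Origin: centre of its underside; z up. It stays where it is.
Mind the look-alikes: they are no part of the job. What is shaped like the grease_pot but green or turquoise is not meant.

How it is judged (in metres and radians):
At the end, for the whole second after the job is handed in: Jar and tin stand at rest in two different cells of the three that were empty, centre within 24 mm of the cell's centre along either side, underside under 12 mm above the bench, within 10 degrees of upright; the grease pot still stands likewise in its own cell (((x of rosin_jar in the frame of crate between 0.0135 and 0.0615 m and y of rosin_jar in the frame of crate between -0.0615 and -0.0135 m and x of paste_tin in the frame of crate between -0.0615 and -0.0135 m and y of paste_tin in the frame of crate between 0.0135 and 0.0615 m) or (x of rosin_jar in the frame of crate between 0.0135 and 0.0615 m and y of rosin_jar in the frame of crate between -0.0615 and -0.0135 m and x of paste_tin in the frame of crate between -0.0615 and -0.0135 m and y of paste_tin in the frame of crate between -0.0615 and -0.0135 m) or (x of rosin_jar in the frame of crate between -0.0615 and -0.0135 m and y of rosin_jar in the frame of crate between 0.0135 and 0.0615 m and x of paste_tin in the frame of crate between 0.0135 and 0.0615 m and y of paste_tin in the frame of crate between -0.0615 and -0.0135 m) or (x of rosin_jar in the frame of crate between -0.0615 and -0.0135 m and y of rosin_jar in the frame of crate between 0.0135 and 0.0615 m and x of paste_tin in the frame of crate between -0.0615 and -0.0135 m and y of paste_tin in the frame of crate between -0.0615 and -0.0135 m) or (x of rosin_jar in the frame of crate between -0.0615 and -0.0135 m and y of rosin_jar in the frame of crate between -0.0615 and -0.0135 m and x of paste_tin in the frame of crate between 0.0135 and 0.0615 m and y of paste_tin in the frame of crate between -0.0615 and -0.0135 m) or (x of rosin_jar in the frame of crate between -0.0615 and -0.0135 m and y of rosin_jar in the frame of crate between -0.0615 and -0.0135 m and x of paste_tin in the frame of crate between -0.0615 and -0.0135 m and y of paste_tin in the frame of crate between 0.0135 and 0.0615 m)) and z of rosin_jar in the frame of crate between 0 and 0.012 m and angle between each of rosin_jar, paste_tin, grease_pot's own z axis and vertical below 0.17 rad and linear speed of each of rosin_jar, paste_tin, grease_pot below 0.03 m/s and z of paste_tin in the frame of crate between 0 and 0.012 m and x of grease_pot in the frame of crate between 0.0135 and 0.0615 m and y of grease_pot in the frame of crate between 0.0135 and 0.0615 m and z of grease_pot in the frame of crate between 0 and 0.012 m); the robot touches nothing.
It fails at once if the jar or the tin was dropped (moving faster than 0.8 m/s out of the fingers, a free fall of over 3 cm) ((linear speed of rosin_jar above 0.8 m/s and contact force between the fingers and rosin_jar below 0.05 N) or (linear speed of paste_tin above 0.8 m/s and contact force between the fingers and paste_tin below 0.05 N)).
It also fails if it takes over 54 s, if anything falls off the work surface, if the arm or the gripper's body presses on something with over 40 N, if the wrist force passes 120 N, or if a joint passes its speed limit or range.

## Robot

A 6-joint arm with a two-finger parallel gripper is mounted at the origin on a cart in front of the work surface, level with it; the furniture and walls round the work are solid. World frame = base frame: x ahead of the robot, y to its left, z up, the work surface at z = 0. Lengths are in mm, angles in rad, forces in N, time in s.
With the tool pointing down it reaches from about 375 to 925 mm from the base axis. Payload 5.7 kg.
Tool frame: the origin (TCP) lies where the fingers leave the gripper's body, on its centre line; the fingertips stand 73 mm ahead of it and the grasp point (between the pads) lies ctrl.hold_point_z ahead of it (ctrl.hold_point_z is the distance from the TCP to the grasp point, in mm); z points along the fingers, y is the line along which they close (so a half turn about z gives the same grasp; the last joint's range is limited). The gripper opens to 85 mm and grips with 20 to 120 N. Pads are 22 mm wide; open, the fingers measure 114 mm over their backs; the gripper's body (76 mm by 85 mm) begins 54 mm behind the grasp point. The pads swing forward as they close: fully open they stand 13 mm farther back than shut.
Start: joints at [-1.346, 0.359, 1.51, -0, 1.272, -0.115], TCP at [199.965, -565.674, 303.867] pointing down, gripper open.
Joint ranges: [-2.97, 2.97], [-1.01, 2.36], [0.21, 2.38], [-0.96, 4.11], [0.2, 2.71], [-2.98, 2.98]. Speed limits (rad/s): [2.39, 2.39, 3.14, 3.14, 3.14, 3.14].

## Interface

Orientations are given as a unit quaternion [x, y, z, w].
In Python, from rig import ctrl, imaging gives the robot as it stands.
- The arm moves only by the tool servo_tool, never from a script. Its argument "rows" is a list of rows, each a list of 7 numbers: the shift along the tool's x, y, z in m, then the turn, a rotation vector about the tool's x, y, z in rad, then the closure in counts, from 0 (fully open) to 255 (shut). In form: [[dx, dy, dz, rx, ry, rz, fingers], ...]. A call has exactly 5 rows; each row shifts and turns the commanded pose from where the row before left it, along the tool's axes as they then stand; what a row does not reach is not made up. A row lasts 1/12 s, in which the tool goes at most 41.7 mm and 7.16 degrees, less where a joint would pass 70% of its speed; a pose out of reach is approached as far as the arm can. A call with a gripper value outside its range is refused whole. The fingers move at their own pace and stop on an object; "grip_force" is the grip in N (left out, the last holds). Time passes only in rows, so rows that do not move let the fingers close, or fill a call up. It gives the time, the measured TCP pose, the force, the opening and the grip force at its end, in the units of the state.
- ctrl.state(): the state, without advancing time (a new reading comes with each control period).
- imaging.grab_frame(name): name is "scene" or "top"; returns a dict with "img" (400x640x3 uint8, blue, green, red), "range_z" (400x640 float32, mm along the optical axis (not along the pixel's ray), 0 where there is no reading), "camera_matrix" (3x3 intrinsics, pixels), "dist_coeffs" ([k1, k2, p1, p2, k3] as OpenCV has them; the pictures are not rectified), "R" (3x3) and "t" (3): a world point X has camera coordinates R X + t. Camera axes: x right, y down, z forward; pixel columns grow to the right and rows downward; lengths in mm; the calibration is good to about 2 mm. A picture is of the moment at which its call begins.
- ctrl.hand_in(): hands the job in; it is judged then, once.
The state is a dict: "time_s": time; "joint_positions": joint angles; "joint_velocities": joint speeds; "tau": joint torques, N m; "ee_pos": TCP position; "orientation": TCP orientation; "force": force on the tool from outside, world axes, zero at the start; "torque": the same for the moment, N m; "gripper_width": finger opening in mm; "grip_force": force on a finger pad.
Only numpy, scipy, OpenCV 4.12 (cv2) and the standard library are available. Lean on these libraries where they do the work, as an engineer would, in place of code of your own. Each camera call takes 0.05 s, during which the arm holds its last target. There are 200 camera calls.

## Working session

There is one attempt and no reset: what is moved stays moved. The work goes in short steps, Python scripts to look and compute and a tool call to move; the robot and the scene stay as the last step left them, time stands still between calls to the robot, and variables do not carry over. Pictures are saved under pics/ and viewed, at most 10 in all, crops included, and the job is handed in when it is done.

Besides the shell and the picture viewer there is one more tool, called after "Call:" as name([rows], argument=value, ...), one row to a line, values as JSON. servo_tool: Moves the arm, as the interface text tells. Its arguments: {"type":"object","properties":{"rows":{"type":"array"},"grip_force":{"type":"number"}},"required":["rows"]}

```bash
mkdir -p pics; python3 - <<'E'
from rig import ctrl, imaging
import cv2,numpy as np,pickle
for n in("scene","top"):
    f=imaging.grab_frame(n); cv2.imwrite(f"pics/{n}0.png",f["img"]); pickle.dump(f,open(f"{n}0.pkl","wb"))
    R=np.array(f["R"]);t=np.array(f["t"]);print(n,(-R.T@t).round(),f["camera_matrix"],f["dist_coeffs"])
print(ctrl.state(),ctrl.hold_point_z)
E
```

```text
scene [468. 421. 864.] [[466.15705411   0.         319.98634736]
 [  0.         466.15705411 198.42215754]
 [  0.           0.           1.        ]] [-0.07014588  0.          0.          0.          0.        ]
top [ 428. -100.  901.] [[420.9936597    0.         314.38924759]
 [  0.         420.9936597  205.57712871]
 [  0.           0.           1.        ]] [-0.01438384  0.          0.          0.          0.        ]
{'time_s': 0.1, 'joint_positions': array([-1.34608582e+00,  3.59443807e-01,  1.51136147e+00,  6.30374910e-05,
        1.27252795e+00, -1.15084014e-01]), 'joint_velocities': array([ 0.00061013, -0.00111842, -0.00210871,  0.00090044, -0.00058208,
        0.00012641]), 'tau': array([-2.61302912e-04, -5.28650594e+01, -2.79348654e+01, -4.63497145e-04,
        4.99878239e-03, -2.63450676e-05]), 'ee_pos': array([ 199.87911712, -565.18022621,  303.11692217]), 'orientation': array([ 9.85603341e-01,  1.69071869e-01, -1.76056413e-05, -8.70631052e-04]), 'force': array([ 0.37619633, -0.36809507, -0.11519133]), 'torque': array([0.03381145, 0.00724467, 0.04487503]), 'grip_force': 0.0, 'gripper_width': 85.38001525175311} 53.900000000000006
```

View pics/top0.png

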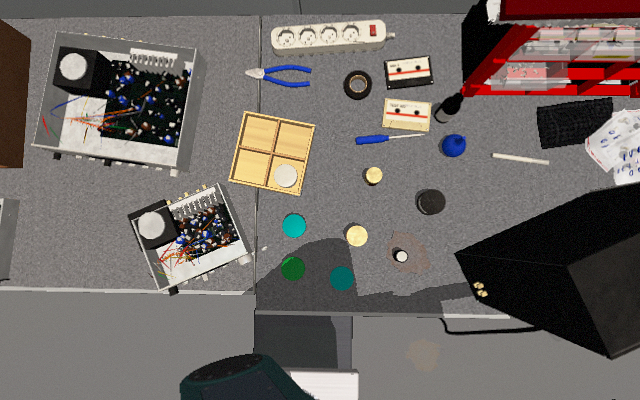

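View pics/scene0.png

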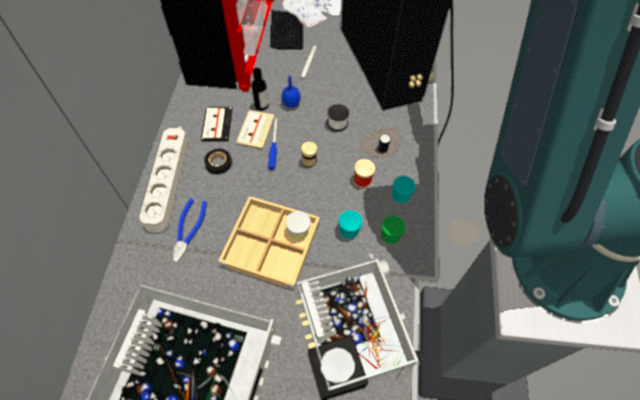

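The top view shows the crate at (273,152), with the white grease pot at (286,175). The pale-topped candidates are the jar at (374,175) and the tin at (357,236). Objects that could be confused with them are the dark reel at (430,201), the slim capacitor at (401,256), turquoise/green pots at (294,225), (292,268) and (341,278), and the tape roll at (357,85). The scene view shows a dark brown body at (309,155), which is the jar, and a red body at (364,175), which is the tin.

```bash
cat > h.py <<'E'
import cv2,numpy as np,pickle
def und(f,p): return cv2.undistortPoints(np.float64(p).reshape(-1,1,2),f["camera_matrix"],np.array(f["dist_coeffs"]))[:,0]
def ray(f,p,z):
    R=np.array(f["R"]);t=np.array(f["t"]).ravel();C=-R.T@t
    d=np.c_[und(f,p),np.ones(len(np.reshape(p,(-1,2))))]@R
    return C+d*((z-C[2])/d[:,2])[:,None]
def blob(m,c):
    n,l,s,ce=cv2.connectedComponentsWithStats(m.astype(np.uint8))
    i=l[c[1],c[0]]; return ce[i],s[i],l==i
E
python3 - <<'E'
from h import *
f={n:pickle.load(open(n+"0.pkl","rb")) for n in("scene","top")}
H={n:cv2.cvtColor(f[n]["img"],cv2.COLOR_BGR2HSV) for n in f}
for nm,z,ps in(("jar",53,{"top":(374,175),"scene":(309,149)}),("tin",50,{"top":(357,236),"scene":(364,167)}),("pot",50,{"top":(286,175),"scene":(298,222)}),("reel",40,{"top":(430,201),"scene":(338,113)})):
  for n,p in ps.items():
    h=H[n]; c=h[p[1],p[0]]
    m=(h[...,2]>150)&(h[...,1]<140) if nm!="pot" else (h[...,2]>150)&(h[...,1]<60)
    m&=(np.hypot(*(np.indices(m.shape)[::-1]-np.array(p)[:,None,None]))<22)
    ce,s,l=blob(m,p)
    cn=max(cv2.findContours(l.astype(np.uint8),0,1)[0],key=cv2.contourArea)
    w=ray(f[n],cn,z); cc,r=cv2.minEnclosingCircle(np.float32(w[:,:2]))
    print(nm,n,c,ce.round(1),s,"ctr",ray(f[n],[ce],z).round(1),"circ",np.round(cc),round(r,1))
    # top height from range
    Rz=f[n]["range_z"][l]; v,u=np.nonzero(l); q=np.c_[und(f[n],np.c_[u,v]),np.ones(len(u))]*Rz[:,None]
    X=(q-np.ravel(f[n]["t"]))@np.array(f[n]["R"]); print("   range med",np.median(X[Rz>0],0).round(1) if (Rz>0).any() else None)
h=H["top"]; m=(h[...,0]>8)&(h[...,0]<28)&(h[...,1]>60)&(h[...,2]>90); m=cv2.morphologyEx(m.astype(np.uint8),3,np.ones((5,5)))
n,l,s,ce=cv2.connectedComponentsWithStats(m); i=l[130,250]or l[140,290]
cn=max(cv2.findContours((l==i).astype(np.uint8),0,1)[0],key=cv2.contourArea)
w=ray(f["top"],cn,28)[:,:2].astype(np.float32)
print("crate",cv2.minAreaRect(w),cv2.boxPoints(cv2.minAreaRect(w)))
a=cv2.resize(f["top"]["img"][95:295,220:460],None,fx=3,fy=3,interpolation=2); cv2.imwrite("pics/c1.png",a)
E
```

```text
jar top [ 23  92 246] [373.8 174.5] [366 167  17  16 212] ctr [[ 557.3 -185.9   53. ]] circ [ 557. -186.] 16.7
   range med [ 557.4 -186.3   52.6]
jar scene [ 26  84 251] [308.8 147.7] [300 141  18  15 215] ctr [[ 557.2 -184.4   53. ]] circ [ 557. -185.] 20.2
   range med [ 557.7 -187.4   51.5]
tin top [ 24  90 245] [356.7 235.7] [346 225  22  22 364] ctr [[ 433.5 -151.9   50. ]] circ [ 432. -152.] 22.5
   range med [ 433.  -152.6   48.9]
tin scene [ 27  74 253] [364.4 167.2] [353 158  23  19 342] ctr [[ 433.6 -150.8   50. ]] circ [ 433. -151.] 24.5
   range med [ 433.3 -152.3   48.5]
pot top [ 20  28 234] [285.1 175.2] [274 164  23  23 423] ctr [[555.4  -5.5  50. ]] circ [556.  -6.] 23.9
   range med [555.7  -5.4  49.7]
pot scene [ 25  17 248] [297.8 221.7] [286 209  25  25 455] ctr [[554.9  -3.7  50. ]] circ [554.  -5.] 27.4
   range med [555.3  -3.7  49.2]
reel top [11 45 45] [319.5 199.5] [     0      0    640    400 256000] ctr [[506.9 -76.2  40. ]] circ [559. -46.] 788.8
   range med [508.5 -74.1   0.7]
reel scene [13 46 50] [319.5 199.5] [     0      0    640    400 255976] ctr [[519.2 -65.4  40. ]] circ [ 554. -479.] 983.8
   range med [520.9  15.8  26.7]
crate ((606.2681274414062, 26.33385467529297), (157.16384887695312, 156.7389373779297), 78.50849151611328) [[513.81433 -35.05986]
 [667.4114  -66.28581]
 [698.7219   87.72757]
 [545.1249  118.95352]]
```

View pics/c1.png

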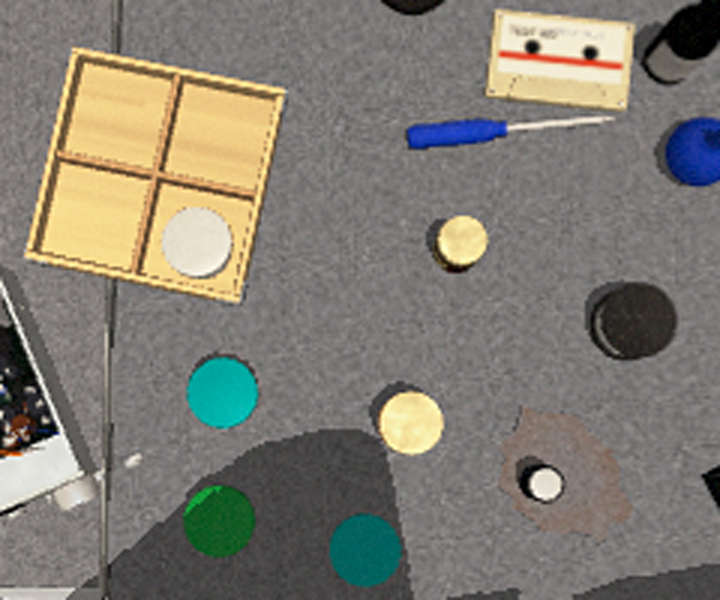

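The crop confirms the choice. The jar (cap at crop 462,242) and the tin (lid at 411,422) stand clear of other things, and the pot is in the crate's near-right cell. Before moving, I'll check how high the tall black box next to the path is.

```bash
python3 - <<'E'
from h import *
pts=[]
for n in("scene","top"):
    f=pickle.load(open(n+"0.pkl","rb"));Rz=f["range_z"];v,u=np.nonzero(Rz>0)
    q=np.c_[und(f,np.c_[u,v]),np.ones(len(u))]*Rz[v,u][:,None]
    pts.append((q-np.ravel(f["t"]))@np.array(f["R"]))
X=np.vstack(pts)
for x in range(-100,800,50):
    print(x,[ (int(np.percentile(s,98)) if len(s:=X[(X[:,0]>=x)&(X[:,0]<x+50)&(X[:,1]>=y)&(X[:,1]<y+50)&(X[:,2]>-900)][:,2])>5 else None) for y in range(-750,100,50)])
E
```

```text
-100 [-740, -742, -742, -742, -742, -741, -743, -741, -743, -742, -741, -746, None, None, None, 102, 17]
-50 [-741, -741, -741, -743, -742, -742, -743, -741, -741, -742, -743, -643, -646, None, None, None, 203]
0 [-742, -742, -742, -742, -742, -743, -742, -743, -741, -742, -743, -644, -643, None, 344, 176, 287]
50 [-740, -741, -742, -743, -743, -741, -742, -742, -741, -742, -742, 0, 1, 9, 344, 343, 321]
100 [-743, -743, -742, -744, -744, -742, -743, -743, -744, -743, -742, 2, 2, 1, 0, 475, 399]
150 [None, None, None, None, None, None, None, None, None, None, -743, -406, -6, -4, 589, 571, 474]
200 [None, None, None, None, None, None, None, -43, 51, None, None, None, None, None, 589, 576, 446]
250 [None, None, None, 3, 3, 20, 4, 279, 227, 3, 2, 3, 2, 540, 563, 3, 2]
300 [None, None, None, None, None, None, 430, 429, 2, 2, 2, 2, 47, 36, 45, 2, 3]
350 [None, None, None, None, None, None, 431, 430, 2, 39, 41, 2, 46, 7, 47, 36, 71]
400 [None, None, None, None, None, 397, 430, 430, 2, 3, 38, 51, 51, 2, 46, 24, 70]
450 [None, None, None, 257, 316, 366, 2, 2, 41, 40, 2, 48, 44, 2, 46, 2, 69]
500 [33, 32, 179, 215, 2, 2, 2, 2, 42, 41, 2, 53, 2, 2, 51, 50, 28]
550 [42, 39, 2, 8, 11, 9, 2, 2, 2, 2, 37, 54, 2, 2, 51, 51, 7]
600 [61, 54, 32, 31, 10, 11, 9, 90, 50, 11, 16, 18, 2, 28, 26, 27, 28]
650 [49, 39, 48, 43, 14, 160, 471, 471, 471, 471, 11, 2, 2, 28, 29, 28, 29]
700 [22, 96, 196, 253, 296, 329, 295, 304, 117, 423, 11, 19, 19, 2, 2, 2, 2]
750 [26, 98, 182, 267, 267, 267, 263, 255, 10, 12, 11, 20, 19, 3, 11, 11, 11]
```

A 430 mm tall box stands between the start pose and the work area, so I'll raise the tool and pass over it.

Call:
servo_tool([
  [0, 0, -0.03, 0, 0, 0, 0],
  [0, 0, -0.03, 0, 0, 0, 0],
  [0, 0, -0.03, 0, 0, 0, 0],
  [0, 0, -0.03, 0, 0, 0, 0],
  [0, 0, -0.03, 0, 0, 0, 0],
])

```text
time_s: 0.52
ee_pos: [199.9, -565.3, 454.9]
orientation: [0.986, 0.169, -0.0, -0.001]
force: [-0.4, -0.7, -0.3]
gripper_width: 85.2
grip_force: 0.0
```

Call:
servo_tool([
  [0, 0, -0.03, 0, 0, 0, 0],
  [0, 0, -0.03, 0, 0, 0, 0],
  [0, 0, -0.03, 0, 0, 0, 0],
  [0, 0, -0.03, 0, 0, 0, 0],
  [0, 0, -0.03, 0, 0, 0, 0],
])

```text
time_s: 0.93
ee_pos: [199.9, -565.3, 604.9]
orientation: [0.986, 0.169, -0.0, -0.0]
force: [0.1, -0.5, -0.2]
gripper_width: 85.4
grip_force: 0.0
```

```bash
python3 -c "
from rig import ctrl
print(ctrl.state())"
```

```text
{'time_s': 0.9333, 'joint_positions': array([-1.34611128e+00,  2.48719996e-01,  9.65468554e-01, -1.32292329e-05,
        1.92835947e+00, -1.15092800e-01]), 'joint_velocities': array([ 1.17502209e-03,  4.82651723e-02, -8.69897730e-01,  9.31578367e-04,
        8.17303423e-01, -3.56144404e-04]), 'tau': array([ 1.69257810e-01, -5.15192378e+01, -2.99935913e+01, -2.69613738e-03,
       -8.63569602e-01,  2.96028111e-05]), 'ee_pos': array([ 199.8712178 , -565.31155785,  604.92310795]), 'orientation': array([ 9.85603832e-01,  1.69070574e-01, -3.23501422e-05, -4.76626628e-04]), 'force': array([ 0.07482391, -0.49890186, -0.16858341]), 'torque': array([-0.02524634, -0.03377525, -0.0354977 ]), 'grip_force': 0.0, 'gripper_width': 85.43744698075498}
```

Call:
servo_tool([
  [0, 0, 0, 0, 0, 0.108, 0],
  [0, 0, 0, 0, 0, 0.108, 0],
  [0, 0, 0, 0, 0, 0.108, 0],
  [0, 0, 0, 0, 0, 0.108, 0],
  [0, 0, 0, 0, 0, 0.108, 0],
])

```text
time_s: 1.35
ee_pos: [199.9, -565.6, 603.3]
orientation: [0.995, -0.103, -0.0, -0.001]
force: [-0.4, 0.9, 0.1]
gripper_width: 85.3
grip_force: 0.0
```

Call:
servo_tool([
  [0.018, -0.03, 0, 0, 0, 0, 0],
  [0.018, -0.03, 0, 0, 0, 0, 0],
  [0.018, -0.03, 0, 0, 0, 0, 0],
  [0.018, -0.03, 0, 0, 0, 0, 0],
  [0.018, -0.03, 0, 0, 0, 0, 0],
])

```text
time_s: 1.77
ee_pos: [318.7, -435.2, 603.4]
orientation: [0.995, -0.1, -0.0, -0.0]
force: [0.9, -0.1, 0.8]
gripper_width: 85.5
grip_force: 0.0
```

Call:
servo_tool([
  [0.018, -0.03, 0, 0, 0, 0, 0],
  [0.018, -0.03, 0, 0, 0, 0, 0],
  [0.018, -0.03, 0, 0, 0, 0, 0],
  [0.018, -0.03, 0, 0, 0, 0, 0],
  [0.018, -0.03, 0, 0, 0, 0, 0],
])

```text
time_s: 2.18
ee_pos: [436.8, -305.9, 603.5]
orientation: [0.995, -0.1, -0.0, -0.0]
force: [1.1, -0.7, -0.3]
gripper_width: 85.3
grip_force: 0.0
```

Call:
servo_tool([
  [0.0188, -0.0283, 0.01, 0, 0, 0, 0],
  [0.0188, -0.0283, 0.01, 0, 0, 0, 0],
  [0.0188, -0.0283, 0.01, 0, 0, 0, 0],
  [0.0188, -0.0283, 0.01, 0, 0, 0, 0],
  [0.0188, -0.0283, 0.01, 0, 0, 0, 0],
])

```text
time_s: 2.6
ee_pos: [557.1, -186.0, 553.0]
orientation: [0.995, -0.1, -0.0, -0.0]
force: [0.4, -0.1, 0.9]
gripper_width: 85.3
grip_force: 0.0
```

Call:
servo_tool([
  [0, 0, 0.035, 0, 0, 0, 0],
  [0, 0, 0.035, 0, 0, 0, 0],
  [0, 0, 0.035, 0, 0, 0, 0],
  [0, 0, 0.035, 0, 0, 0, 0],
  [0, 0, 0.035, 0, 0, 0, 0],
])

```text
time_s: 3.02
ee_pos: [555.9, -187.0, 376.9]
orientation: [0.995, -0.1, -0.0, -0.0]
force: [0.9, -0.3, -0.4]
gripper_width: 85.4
grip_force: 0.0
```

Call:
servo_tool([
  [0, 0, 0.035, 0, 0, 0, 0],
  [0, 0, 0.035, 0, 0, 0, 0],
  [0, 0, 0.035, 0, 0, 0, 0],
  [0, 0, 0.035, 0, 0, 0, 0],
  [0, 0, 0.02, 0, 0, 0, 0],
])

```text
time_s: 3.43
ee_pos: [554.1, -186.5, 214.7]
orientation: [0.995, -0.1, -0.003, -0.001]
force: [-0.2, 0.1, -0.2]
gripper_width: 84.9
grip_force: 0.0
```

```bash
python3 - <<'E'
from rig import ctrl, imaging
import cv2
s=ctrl.state();print(s["ee_pos"],s["joint_positions"],s["orientation"])
f=imaging.grab_frame("scene");cv2.imwrite("pics/c2.png",cv2.resize(f["img"][60:280,180:460],None,fx=2.6,fy=2.6))
E
```

```text
[ 554.11371178 -186.45520635  214.72536727] [-4.42747852e-01  4.32034071e-01  1.63963745e+00  7.12256463e-05
  1.07582706e+00  1.32824988e+00] [ 0.99498807 -0.0999501  -0.00277078 -0.00102161]
```

View pics/c2.png

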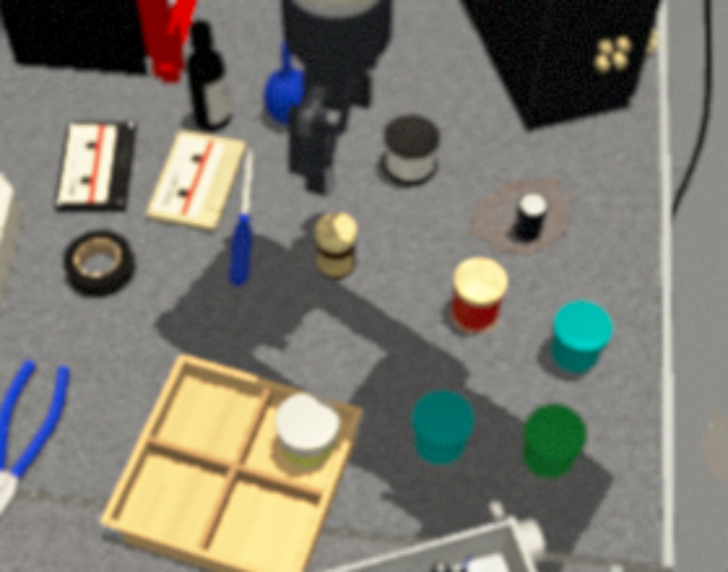

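The crop shows the open fingers at (320,150), above the untouched jar at (335,242). I'll descend in two steps and then close.

Call:
servo_tool([
  [0.002, 0, 0.025, 0, 0, 0, 0],
  [0.001, 0, 0.025, 0, 0, 0, 0],
  [0, 0, 0.025, 0, 0, 0, 0],
  [0, 0, 0.015, 0, 0, 0, 0],
  [0, 0, 0, 0, 0, 0, 0],
])

```text
time_s: 3.9
ee_pos: [557.5, -187.3, 126.3]
orientation: [0.995, -0.1, -0.003, -0.001]
force: [-0.1, -0.3, -0.3]
gripper_width: 85.4
grip_force: 0.0
```

Call:
servo_tool([
  [0, 0, 0.01, 0, 0, 0, 0],
  [0, 0, 0.01, 0, 0, 0, 0],
  [0, 0, 0.005, 0, 0, 0, 0],
  [0, 0, 0, 0, 0, 0, 0],
  [0, 0, 0, 0, 0, 0, 0],
])

```text
time_s: 4.32
ee_pos: [559.3, -188.1, 104.1]
orientation: [0.995, -0.1, 0.0, -0.0]
force: [-1.0, 0.8, 0.7]
gripper_width: 85.3
grip_force: 0.0
```

Call:
servo_tool([
  [0, 0, 0, 0, 0, 0, 60],
  [0, 0, 0, 0, 0, 0, 110],
  [0, 0, 0, 0, 0, 0, 130],
  [0, 0, 0, 0, 0, 0, 150],
  [0, 0, 0, 0, 0, 0, 170],
], grip_force=30)

```text
time_s: 4.73
ee_pos: [559.5, -188.1, 104.3]
orientation: [0.995, -0.1, 0.0, 0.0]
force: [-1.0, 0.7, 2.3]
gripper_width: 31.7
grip_force: 29.5
```

Call:
servo_tool([
  [0, 0, 0, 0, 0, 0, 190],
  [0, 0, 0, 0, 0, 0, 200],
  [0, 0, 0, 0, 0, 0, 200],
  [0, 0, 0, 0, 0, 0, 200],
  [0, 0, 0, 0, 0, 0, 200],
])

```text
time_s: 5.15
ee_pos: [559.5, -188.1, 104.3]
orientation: [0.995, -0.1, 0.0, 0.0]
force: [1.0, 1.3, 5.4]
gripper_width: 31.6
grip_force: 29.6
```

Call:
servo_tool([
  [0, 0, -0.005, 0, 0, 0, 200],
  [0, 0, -0.01, 0, 0, 0, 200],
  [0, 0, -0.015, 0, 0, 0, 200],
  [0, 0, -0.01, 0, 0, 0, 200],
  [0, 0, 0, 0, 0, 0, 200],
])

```text
time_s: 5.57
ee_pos: [560.5, -188.7, 146.4]
orientation: [0.995, -0.1, 0.002, 0.001]
force: [1.1, 0.4, -1.0]
gripper_width: 31.8
grip_force: 29.9
```

```bash
python3 - <<'E'
from rig import ctrl, imaging
import cv2
s=ctrl.state();print(s["ee_pos"],s["gripper_width"],s["force"])
f=imaging.grab_frame("scene");cv2.imwrite("pics/c3.png",cv2.resize(f["img"][70:220,230:390],None,fx=4,fy=4))
E
```

```text
[ 560.54369435 -188.65240826  146.37995006] 31.800601943129955 [ 1.14237697  0.39197908 -0.9794974 ]
```

View pics/c3.png

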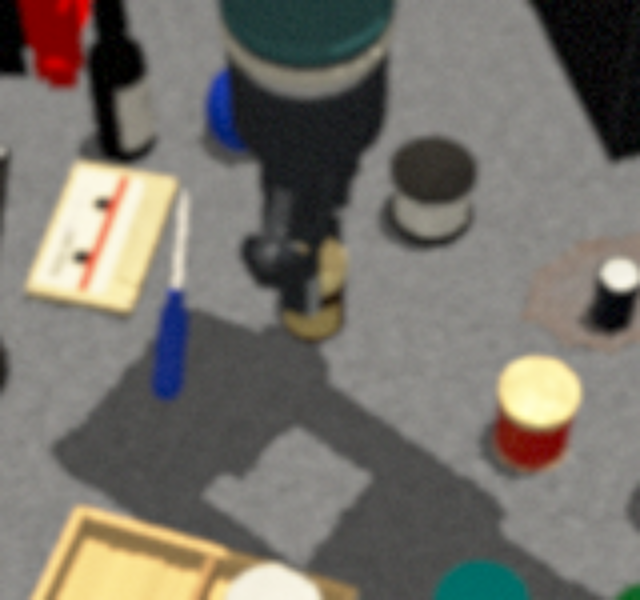

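The jar hangs upright in the fingers at crop (315,300). I'll lift it and carry it over the far-left cell.

Call:
servo_tool([
  [0, 0, -0.015, 0, 0, 0, 200],
  [0, 0, -0.02, 0, 0, 0, 200],
  [0, 0, -0.02, 0, 0, 0, 200],
  [0, 0, -0.01, 0, 0, 0, 200],
  [0, 0, 0, 0, 0, 0, 200],
])

```text
time_s: 6.03
ee_pos: [560.4, -188.6, 210.8]
orientation: [0.995, -0.1, 0.002, 0.001]
force: [0.8, -0.1, -0.2]
gripper_width: 31.9
grip_force: 30.0
```

Call:
servo_tool([
  [0.002, -0.01, 0, 0, 0, 0, 200],
  [0.004, -0.025, 0, 0, 0, 0, 200],
  [0.005, -0.03, 0, 0, 0, 0, 200],
  [0.006, -0.035, 0, 0, 0, 0, 200],
  [0.006, -0.035, 0, 0, 0, 0, 200],
])

```text
time_s: 6.45
ee_pos: [608.0, -58.5, 207.0]
orientation: [0.995, -0.101, -0.001, -0.0]
force: [0.2, 0.6, -2.2]
gripper_width: 31.8
grip_force: 30.0
```

Call:
servo_tool([
  [0.006, -0.035, 0, 0, 0, 0, 200],
  [0.006, -0.035, 0, 0, 0, 0, 200],
  [0.005, -0.03, 0, 0, 0, 0, 200],
  [0.003, -0.018, 0, 0, 0, 0, 200],
  [0.001, -0.005, 0, 0, 0, 0, 200],
])

```text
time_s: 6.87
ee_pos: [653.6, 60.2, 206.8]
orientation: [0.995, -0.098, -0.001, -0.001]
force: [-0.9, 0.2, -0.8]
gripper_width: 31.6
grip_force: 30.0
```

Call:
servo_tool([
  [0, 0, 0, 0, 0, 0, 200],
  [0, 0, 0, 0, 0, 0, 200],
  [0, 0, 0, 0, 0, 0, 200],
  [0, 0, 0, 0, 0, 0, 200],
  [0, 0, 0, 0, 0, 0, 200],
])

```text
time_s: 7.28
ee_pos: [653.3, 54.8, 208.9]
orientation: [0.995, -0.101, -0.0, 0.0]
force: [0.2, 0.9, -1.0]
gripper_width: 31.5
grip_force: 30.0
```

Call:
servo_tool([
  [0, 0, 0.015, 0, 0, 0, 200],
  [0, 0, 0.025, 0, 0, 0, 200],
  [0, 0, 0.025, 0, 0, 0, 200],
  [0, 0, 0.015, 0, 0, 0, 200],
  [0, 0, 0, 0, 0, 0, 200],
])

```text
time_s: 7.7
ee_pos: [651.1, 55.2, 125.5]
orientation: [0.995, -0.101, -0.003, 0.0]
force: [-1.8, -1.4, -0.7]
gripper_width: 32.1
grip_force: 30.0
```

Call:
servo_tool([
  [0, 0, 0.005, 0, 0, 0, 200],
  [0, 0, 0.004, 0, 0, 0, 200],
  [0, 0, 0.003, 0, 0, 0, 200],
  [0, 0, 0.002, 0, 0, 0, 200],
  [0, 0, 0, 0, 0, 0, 200],
])

```text
time_s: 8.12
ee_pos: [653.8, 56.0, 115.3]
orientation: [0.995, -0.1, 0.0, -0.0]
force: [-0.2, -0.7, -0.8]
gripper_width: 31.7
grip_force: 30.0
```

Call:
servo_tool([
  [0, 0, 0.002, 0, 0, 0, 200],
  [0, 0, 0.001, 0, 0, 0, 200],
  [0, 0, 0, 0, 0, 0, 200],
  [0, 0, 0, 0, 0, 0, 200],
  [0, 0, 0, 0, 0, 0, 200],
])

```text
time_s: 8.53
ee_pos: [653.7, 56.1, 112.0]
orientation: [0.995, -0.1, 0.0, -0.0]
force: [-0.4, 0.5, 0.0]
gripper_width: 31.9
grip_force: 30.0
```

Call:
servo_tool([
  [0, 0, 0.001, 0, 0, 0, 200],
  [0, 0, 0.001, 0, 0, 0, 200],
  [0, 0, 0, 0, 0, 0, 200],
  [0, 0, 0, 0, 0, 0, 200],
  [0, 0, 0, 0, 0, 0, 200],
])

```text
time_s: 8.95
ee_pos: [653.6, 56.0, 109.9]
orientation: [0.995, -0.1, -0.0, -0.0]
force: [0.1, 0.2, -0.3]
gripper_width: 32.0
grip_force: 30.0
```

Call:
servo_tool([
  [0, 0, 0.001, 0, 0, 0, 200],
  [0, 0, 0, 0, 0, 0, 200],
  [0, 0, 0, 0, 0, 0, 200],
  [0, 0, 0, 0, 0, 0, 200],
  [0, 0, 0, 0, 0, 0, 200],
])

```text
time_s: 9.37
ee_pos: [654.0, 56.0, 109.3]
orientation: [0.995, -0.1, 0.0, -0.0]
force: [-0.4, -0.4, 4.4]
gripper_width: 31.8
grip_force: 30.3
```

The jar is on the floor (force rose to 4.4 N), so I'll open partway and lift.

Call:
servo_tool([
  [0, 0, 0, 0, 0, 0, 145],
  [0, 0, 0, 0, 0, 0, 135],
  [0, 0, 0, 0, 0, 0, 125],
  [0, 0, 0, 0, 0, 0, 110],
  [0, 0, 0, 0, 0, 0, 100],
])

```text
time_s: 9.78
ee_pos: [653.5, 56.0, 108.7]
orientation: [0.995, -0.1, -0.0, -0.0]
force: [0.2, 0.1, 0.1]
gripper_width: 52.0
grip_force: 0.0
```

Call:
servo_tool([
  [0, 0, 0, 0, 0, 0, 100],
  [0, 0, -0.01, 0, 0, 0, 100],
  [0, 0, -0.02, 0, 0, 0, 100],
  [0, 0, -0.03, 0, 0, 0, 100],
  [0, 0, -0.03, 0, 0, 0, 60],
])

```text
time_s: 10.2
ee_pos: [652.9, 56.0, 199.7]
orientation: [0.995, -0.1, -0.001, 0.0]
force: [0.3, 0.8, 0.7]
gripper_width: 62.4
grip_force: 0.0
```

```bash
python3 - <<'E'
from rig import ctrl, imaging
import cv2
s=ctrl.state();print(s["ee_pos"],s["gripper_width"],s["force"])
f=imaging.grab_frame("scene");cv2.imwrite("pics/c4.png",cv2.resize(f["img"][120:300,190:440],None,fx=3,fy=3))
E
```

```text
[652.94221305  56.01206996 199.71235021] 62.433725242193766 [0.34493885 0.83823673 0.6744639 ]
```

View pics/c4.png

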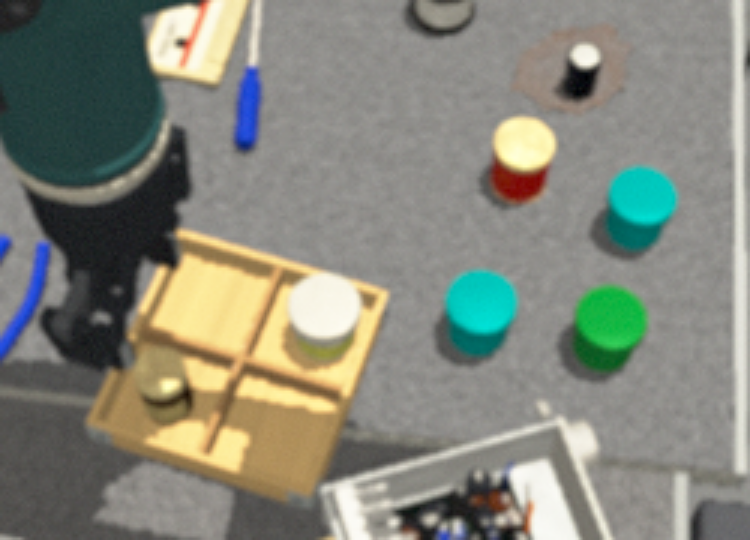

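The jar stands upright at crop (165,385) in the far-left cell. The pot and tin haven't moved. Next is the tin.

Call:
servo_tool([
  [-0.012, 0.018, -0.01, 0, 0, 0, 0],
  [-0.0175, 0.025, 0, 0, 0, 0, 0],
  [-0.02, 0.028, 0, 0, 0, 0, 0],
  [-0.02, 0.028, 0, 0, 0, 0, 0],
  [-0.02, 0.028, 0, 0, 0, 0, 0],
])

```text
time_s: 10.67
ee_pos: [539.7, -51.3, 209.7]
orientation: [0.995, -0.1, 0.001, 0.0]
force: [0.6, -1.1, 0.3]
gripper_width: 85.4
grip_force: 0.0
```

Call:
servo_tool([
  [-0.02, 0.028, 0, 0, 0, 0, 0],
  [-0.02, 0.028, 0, 0, 0, 0, 0],
  [-0.02, 0.028, 0, 0, 0, 0, 0],
  [-0.0175, 0.025, 0, 0, 0, 0, 0],
  [-0.0075, 0.0115, 0, 0, 0, 0, 0],
])

```text
time_s: 11.08
ee_pos: [430.7, -153.2, 209.4]
orientation: [0.995, -0.101, -0.001, 0.0]
force: [0.1, 0.7, 0.6]
gripper_width: 85.4
grip_force: 0.0
```

Call:
servo_tool([
  [0, 0, 0.01, 0, 0, 0, 0],
  [0, 0, 0.01, 0, 0, 0, 0],
  [0, 0, 0.01, 0, 0, 0, 0],
  [0, 0, 0, 0, 0, 0, 0],
  [0, 0, 0, 0, 0, 0, 0],
])

```text
time_s: 11.5
ee_pos: [433.3, -151.8, 179.1]
orientation: [0.995, -0.1, -0.0, -0.0]
force: [0.4, 0.3, 0.3]
gripper_width: 85.3
grip_force: 0.0
```

Call:
servo_tool([
  [0, 0, 0.012, 0, 0, 0, 0],
  [0, 0, 0.02, 0, 0, 0, 0],
  [0, 0, 0.02, 0, 0, 0, 0],
  [0, 0, 0.012, 0, 0, 0, 0],
  [0, 0, 0.005, 0, 0, 0, 0],
])

```text
time_s: 11.92
ee_pos: [433.3, -151.6, 109.2]
orientation: [0.995, -0.1, -0.001, -0.0]
force: [0.5, 0.6, -0.2]
gripper_width: 85.3
grip_force: 0.0
```

Call:
servo_tool([
  [0, 0, 0.006, 0, 0, 0, 0],
  [0, 0, 0.003, 0, 0, 0, 0],
  [0, 0, 0, 0, 0, 0, 0],
  [0, 0, 0, 0, 0, 0, 0],
  [0, 0, 0, 0, 0, 0, 0],
])

```text
time_s: 12.33
ee_pos: [433.8, -152.0, 101.5]
orientation: [0.995, -0.1, 0.001, 0.0]
force: [-0.1, -0.9, -0.2]
gripper_width: 85.4
grip_force: 0.0
```

Call:
servo_tool([
  [0, 0, 0, 0, 0, 0, 50],
  [0, 0, 0, 0, 0, 0, 90],
  [0, 0, 0, 0, 0, 0, 110],
  [0, 0, 0, 0, 0, 0, 130],
  [0, 0, 0, 0, 0, 0, 150],
])

```text
time_s: 12.75
ee_pos: [433.5, -151.9, 101.3]
orientation: [0.995, -0.1, 0.0, 0.0]
force: [-1.3, 0.7, 4.3]
gripper_width: 41.2
grip_force: 29.5
```

Call:
servo_tool([
  [0, 0, 0, 0, 0, 0, 170],
  [0, 0, 0, 0, 0, 0, 180],
  [0, 0, 0, 0, 0, 0, 180],
  [0, 0, 0, 0, 0, 0, 180],
  [0, 0, 0, 0, 0, 0, 180],
])

```text
time_s: 13.17
ee_pos: [433.5, -151.9, 101.3]
orientation: [0.995, -0.1, 0.0, 0.0]
force: [-1.4, -0.3, 4.9]
gripper_width: 40.9
grip_force: 29.6
```

Call:
servo_tool([
  [0, 0, -0.01, 0, 0, 0, 180],
  [0, 0, -0.02, 0, 0, 0, 180],
  [0, 0, -0.03, 0, 0, 0, 180],
  [0, 0, -0.025, 0, 0, 0, 180],
  [0, 0, -0.015, 0, 0, 0, 180],
])

```text
time_s: 13.58
ee_pos: [434.0, -152.1, 203.2]
orientation: [0.995, -0.1, 0.001, 0.0]
force: [0.2, -0.0, -1.2]
gripper_width: 40.9
grip_force: 30.5
```

Call:
servo_tool([
  [0.008, -0.008, 0, 0, 0, 0, 180],
  [0.017, -0.017, 0, 0, 0, 0, 180],
  [0.02, -0.02, 0, 0, 0, 0, 180],
  [0.022, -0.022, 0, 0, 0, 0, 180],
  [0.022, -0.022, 0, 0, 0, 0, 180],
])

```text
time_s: 14.0
ee_pos: [539.1, -81.0, 199.9]
orientation: [0.995, -0.1, -0.001, -0.0]
force: [-0.6, 0.4, -0.8]
gripper_width: 41.0
grip_force: 30.5
```

Call:
servo_tool([
  [0.022, -0.022, 0, 0, 0, 0, 180],
  [0.022, -0.022, 0, 0, 0, 0, 180],
  [0.02, -0.02, 0, 0, 0, 0, 180],
  [0.013, -0.013, 0, 0, 0, 0, 180],
  [0.0055, -0.0055, 0, 0, 0, 0, 180],
])

```text
time_s: 14.42
ee_pos: [637.8, -15.6, 199.5]
orientation: [0.995, -0.099, 0.0, -0.0]
force: [-0.7, -0.5, -1.1]
gripper_width: 40.8
grip_force: 30.6
```

Call:
servo_tool([
  [0, 0, 0, 0, 0, 0, 180],
  [0, 0, 0, 0, 0, 0, 180],
  [0, 0, 0, 0, 0, 0, 180],
  [0, 0, 0, 0, 0, 0, 180],
  [0, 0, 0, 0, 0, 0, 180],
])

```text
time_s: 14.83
ee_pos: [634.7, -18.6, 200.9]
orientation: [0.995, -0.1, -0.0, 0.0]
force: [0.9, 0.7, -0.3]
gripper_width: 41.0
grip_force: 30.6
```

Centred within about 1 mm. I need to go down 94.6 mm.

Call:
servo_tool([
  [0, 0, 0.015, 0, 0, 0, 180],
  [0, 0, 0.025, 0, 0, 0, 180],
  [0, 0, 0.025, 0, 0, 0, 180],
  [0, 0, 0.012, 0, 0, 0, 180],
  [0, 0, 0.005, 0, 0, 0, 180],
])

```text
time_s: 15.25
ee_pos: [633.8, -18.1, 116.9]
orientation: [0.995, -0.1, -0.002, -0.0]
force: [0.0, 0.0, -0.1]
gripper_width: 41.1
grip_force: 30.6
```

Call:
servo_tool([
  [0, 0, 0.004, 0, 0, 0, 180],
  [0, 0, 0.003, 0, 0, 0, 180],
  [0, 0, 0.002, 0, 0, 0, 180],
  [0, 0, 0, 0, 0, 0, 180],
  [0, 0, 0, 0, 0, 0, 180],
])

```text
time_s: 15.67
ee_pos: [636.1, -17.9, 110.7]
orientation: [0.995, -0.1, 0.001, -0.0]
force: [-0.0, 0.5, -1.4]
gripper_width: 41.1
grip_force: 30.6
```

Call:
servo_tool([
  [0, 0, 0.001, 0, 0, 0, 180],
  [0, 0, 0.001, 0, 0, 0, 180],
  [0, 0, 0, 0, 0, 0, 180],
  [0, 0, 0, 0, 0, 0, 180],
  [0, 0, 0, 0, 0, 0, 180],
])

```text
time_s: 16.08
ee_pos: [635.6, -17.8, 107.9]
orientation: [0.995, -0.1, -0.0, -0.0]
force: [-0.0, -0.8, -1.1]
gripper_width: 40.7
grip_force: 30.6
```

Call:
servo_tool([
  [0, 0, 0.001, 0, 0, 0, 180],
  [0, 0, 0.001, 0, 0, 0, 180],
  [0, 0, 0, 0, 0, 0, 180],
  [0, 0, 0, 0, 0, 0, 180],
  [0, 0, 0, 0, 0, 0, 180],
])

```text
time_s: 16.5
ee_pos: [635.7, -17.8, 106.3]
orientation: [0.995, -0.1, 0.0, -0.0]
force: [-2.3, -0.2, 5.3]
gripper_width: 41.1
grip_force: 30.9
```

The tin is on the floor (5.3 N). I'll open partway and lift clear.

Call:
servo_tool([
  [0, 0, 0, 0, 0, 0, 120],
  [0, 0, 0, 0, 0, 0, 110],
  [0, 0, 0, 0, 0, 0, 100],
  [0, 0, 0, 0, 0, 0, 90],
  [0, 0, 0, 0, 0, 0, 85],
])

```text
time_s: 16.92
ee_pos: [635.6, -17.8, 105.7]
orientation: [0.995, -0.1, -0.0, -0.0]
force: [0.6, 0.4, 0.2]
gripper_width: 57.0
grip_force: 0.0
```

Call:
servo_tool([
  [0, 0, 0, 0, 0, 0, 85],
  [0, 0, -0.01, 0, 0, 0, 85],
  [0, 0, -0.02, 0, 0, 0, 85],
  [0, 0, -0.03, 0, 0, 0, 85],
  [0, 0, -0.03, 0, 0, 0, 85],
])

```text
time_s: 17.33
ee_pos: [634.9, -17.8, 196.7]
orientation: [0.995, -0.1, -0.001, -0.0]
force: [0.1, -0.3, 0.3]
gripper_width: 57.0
grip_force: 0.0
```

Call:
servo_tool([
  [0, 0.02, -0.03, 0, 0, 0, 85],
  [0, 0.035, -0.01, 0, 0, 0, 85],
  [0, 0.035, 0, 0, 0, 0, 85],
  [0, 0.035, 0, 0, 0, 0, 85],
  [0, 0.02, 0, 0, 0, 0, 85],
])

```text
time_s: 17.75
ee_pos: [606.3, -163.1, 237.5]
orientation: [0.995, -0.1, 0.001, 0.001]
force: [0.0, -0.1, -0.3]
gripper_width: 57.0
grip_force: 0.0
```

Call:
servo_tool([
  [0, 0, 0, 0, 0, 0, 85],
  [0, 0, 0, 0, 0, 0, 85],
  [0, 0, 0, 0, 0, 0, 85],
  [0, 0, 0, 0, 0, 0, 85],
  [0, 0, 0, 0, 0, 0, 85],
])

```text
time_s: 18.17
ee_pos: [607.0, -158.6, 235.9]
orientation: [0.995, -0.099, -0.0, -0.0]
force: [0.6, -0.1, -1.0]
gripper_width: 56.7
grip_force: 0.0
```

```bash
python3 - <<'E'
from rig import ctrl, imaging
import cv2
s=ctrl.state();print(s["time_s"],s["ee_pos"],s["gripper_width"],s["force"])
f=imaging.grab_frame("scene");cv2.imwrite("pics/c5.png",cv2.resize(f["img"][160:310,190:390],None,fx=4,fy=4))
E
```

```text
18.1667 [ 606.96334415 -158.64458681  235.93016148] 56.74594586807765 [ 0.55002207 -0.06926722 -1.00612979]
```

View pics/c5.png

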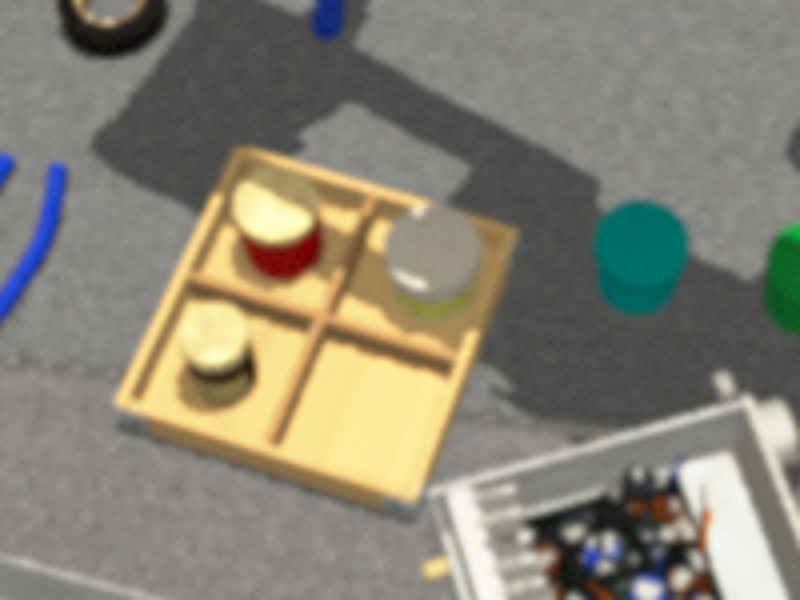

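The picture shows the tin (280,225), jar (215,350) and pot (435,260) upright, each in its own cell, with the arm clear.

```bash
python3 -c "
from rig import ctrl
print(ctrl.hand_in())"
```

```text
the job is handed in; nothing more can be done
None
```

I handed the job in at about 18 s: the rosin jar and the paste tin stand upright in separate empty cells, the grease pot is still in its own cell, and the arm is clear; the hand-in returned no verdict.

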